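Prove a bracket's bend with radius leaves

ROBOT

A 7-joint arm with a two-finger parallel gripper is mounted at the origin on the work surface. World frame = base frame: x ahead of the robot, y to its left, z up, the work surface at z = 0. Lengths are in m, angles in rad, forces in N, time in s.
With the tool pointing down it reaches from about 0.425 to 0.925 m from the base axis. Payload 6.8 kg.
Tool frame: the origin (TCP) lies between the finger pads; the fingertips stand r.tcp_to_tips ahead of it and the grasp point (between the pads) lies 3 mm ahead of it (r.tcp_to_tips is the distance from the TCP to the fingertips, in m); z points along the fingers, y is the line along which they close (so a half turn about z gives the same grasp; the last joint's range is limited). The gripper opens to 85 mm and grips with 20 to 120 N. Pads are 22 mm wide; open, the fingers measure 114 mm over their backs; the gripper's body (76 mm by 85 mm) begins 54 mm behind the grasp point. The pads swing forward as they close: fully open they stand 13 mm farther back than shut.
Start: joints at [-1.378, 0.477, 0.022, 1.555, -0.011, 1.109, -0.083], TCP at [0.2, 0.645, 0.253] pointing down, gripper open.
Joint ranges: [-2.96, 2.96], [-0.34, 2.1], [-1.41, 1.46], [0.24, 2.44], [-1.37, 4.51], [0.17, 1.92], [-2.96, 2.96]. Speed limits (rad/s): [2.39, 2.39, 3.14, 3.14, 3.14, 3.14, 3.14].

INTERFACE

Orientations are given as a rotation vector (axis times angle).
In Python, from bench import r gives the robot as it stands. The module is installed in compiled form; this text tells all that it offers.
- The arm moves only by the tool step_arm, never from a script. Its argument "moves" is a list of rows, each an object of numbers: "rx", "ry", "rz": the turn, a rotation vector about the tool's x, y, z in degrees; "dx", "dy", "dz": the shift along the tool's x, y, z in mm; "gripper": the opening, from -1 (shut) to 1 (fully open). In form: [{"rx": .., "ry": .., "rz": .., "dx": .., "dy": .., "dz": .., "gripper": ..}, ...]. A call has 1 to 20 rows; each row shifts and turns the commanded pose from where the row before left it, along the tool's axes as they then stand; what a row does not reach is not made up. A row lasts 1/8 s, in which the tool goes at most 62.5 mm and 10.7 degrees, less where a joint would pass 70% of its speed; a pose out of reach is approached as far as the arm can. A call is refused whole if a number of a shift passes 62.5 or a number of a turn 10.7, either way. A call with a gripper value outside its range is refused whole. The fingers move at their own pace and stop on an object; "grip_force" is the grip in N (left out, the last holds). Time passes only in rows, so rows that do not move let the fingers close. It gives the time, the measured TCP pose, the force, the opening and the grip force at its end, in the units of the state.
- r.get_obs(): the state, without advancing time (a new reading comes with each control period).
- r.grab_frame(name): name is "scene" or "top" or "wrist"; returns the picture (400x640x3 uint8, blue, green, red); there is no depth.
- r.camera_info(name): a dict with "mtx" (3x3 intrinsics, pixels), "rvec" (rotation vector, rad) and "tvec" (3), from world to camera coordinates, as OpenCV has them. Camera axes: x right, y down, z forward; pixel columns grow to the right and rows downward; lengths in m; the calibration is good to about 2 mm. The wrist camera is an equidistant fisheye: a pixel r from the principal point sees the ray r / f radians off the axis. A picture is of the moment at which its call begins: read the wrist's pose just before it. camera_info takes no time and is no camera call; for the wrist camera it gives the pose at the moment of the call.
- r.hand_in(): hands the job in; it is judged then, once.
The state is a dict: "clock": time; "joints": joint angles; "qvel": joint speeds; "tau": joint torques, N m; "tcp_pos": TCP position; "orientation": TCP orientation; "contact_force": force on the tool from outside, world axes, zero at the start; "moment": the same for the moment, N m; "grip_width": finger opening in m; "gripper_force": force on a finger pad.
Only numpy, scipy, OpenCV 4.12 (cv2) and the standard library are available. Lean on these libraries where they do the work, as an engineer would, in place of code of your own. Each camera call takes 0.05 s, during which the arm holds its last target. There are 200 camera calls.

TASK

Check the bend of the radio bracket that is clamped on the green mat: pick the hollow radius leaf that matches the outside of its bend and the rounded leaf that matches the inside, and push each one flat on the mat squarely up against the curve until it sits snug along the whole curve and both straight flanks, with no gap and no rocking. Let go of both and leave them there, and leave the two leaves of the other size, the mug and the handheld radio where they are.

Things in the scene. Friction and masses are not known exactly. Their poses are not given: they have to be found in the camera images.
- mat: thin green work mat with white border lines, 320 (x) by 340 (y) mm, 0.6 mm thick, adds no height: leaves on it rest at desk level (z = 0). Origin at its centre. The bracket to check has its origin within 150 mm of it; the other bracket stands beyond the mat.
- bracket_tight: bright aluminium bar, 6 mm thick, 20 mm high, on edge, bent 90 degrees: inside radius 16 mm, outside 22 mm, same centre; two 70 mm straight legs with red clamp blocks (22 mm high) at the ends. Fixed. Origin: the bend's radius centre at desk level; +z up, +x from there out through the middle of the bend; the legs run back 135 degrees either side of +x.
- bracket_wide: dark steel bar, 6 mm thick, 20 mm high, on edge, bent 90 degrees: inside radius 34 mm, outside 40 mm, same centre; two 70 mm straight legs with red clamp blocks (22 mm high) at the ends. Fixed. Origin: the bend's radius centre at desk level; +z up, +x from there out through the middle of the bend; the legs run back 135 degrees either side of +x.
- leaf_yellow: yellow hollow leaf: concave 90 degree arc of radius 22 mm, then 16 mm straight flanks at right angles. Black round post (d 16 mm, from 8 to 60 mm above the underside) to hold it by. Loose, 8 mm thick, 90 g. Origin: post axis at the underside; +z up, +x level from the post to the middle of the curve. Arc's middle 26 mm ahead of the post axis, flank tips 44 mm ahead, 72 mm wide, tail 16 mm behind.
- leaf_blue: blue hollow leaf: concave 90 degree arc of radius 40 mm, then 16 mm straight flanks at right angles. Black round post (d 16 mm, from 8 to 60 mm above the underside) to hold it by. Loose, 8 mm thick, 90 g. Origin: post axis at the underside; +z up, +x level from the post to the middle of the curve. Arc's middle 26 mm ahead of the post axis, flank tips 49 mm ahead, 96 mm wide, tail 16 mm behind.
- leaf_orange: orange rounded leaf: square plate, one corner rounded to radius 16 mm, then 24 mm straight flanks at right angles. Black round post (d 16 mm, from 8 to 60 mm above the underside) to hold it by. Loose, 8 mm thick, 90 g. Origin: post axis at the underside; +z up, +x level from the post to the middle of the curve. Corner's middle 42 mm ahead of the post axis; 57 mm wide; back corner 8 mm behind.
- leaf_white: white rounded leaf: square plate, one corner rounded to radius 34 mm, then 24 mm straight flanks at right angles. Black round post (d 16 mm, from 8 to 60 mm above the underside) to hold it by. Loose, 8 mm thick, 90 g. Origin: post axis at the underside; +z up, +x level from the post to the middle of the curve. Corner's middle 60 mm ahead of the post axis; 82 mm wide; back corner 8 mm behind.
- bracket_tight_centre (a point): radius centre of the tight bend, at the bracket's origin. Leaves that fit: yellow outside, its +x opposite to the bracket's +x; orange inside, its +x the same as the bracket's. Seated, the leaf's radius centre lies on this point.
- bracket_wide_centre (a point): radius centre of the wide bend, at the bracket's origin. Leaves that fit: blue outside, its +x opposite to the bracket's +x; white inside, its +x the same as the bracket's. Seated, the leaf's radius centre lies on this point.
- leaf_yellow_centre (a point): radius centre of the yellow leaf's curve, at its underside, 48 mm ahead (+x) of the post axis; axes as the leaf's
- leaf_blue_centre (a point): radius centre of the blue leaf's curve, at its underside, 66 mm ahead (+x) of the post axis; axes as the leaf's
- leaf_orange_centre (a point): radius centre of the orange leaf's curve, at its underside, 26 mm ahead (+x) of the post axis; axes as the leaf's
- leaf_white_centre (a point): radius centre of the white leaf's curve, at its underside, 26 mm ahead (+x) of the post axis; axes as the leaf's
- mug: blue ceramic mug, 76 mm across, 92 mm high, standing beyond the mat on the left; origin at the centre of its foot. To be left alone.
- handheld: black handheld radio, 34 x 56 x 105 mm with a 100 mm aerial on top, standing beyond the mat on the right; origin at the centre of its foot. To be left alone.
Mind the look-alikes: they are no part of the job. Several things have the shape of the leaf_orange; the one meant has the colours described above.

How it is judged:
By the outcome, as a careful person would: the job done as asked, in the order asked, and still so for the second after the job is handed in, with the robot touching nothing.
It also fails if it takes over 59 s, if anything falls off the work surface, if the arm or the gripper's body presses on something with over 40 N, if the wrist force passes 120 N, or if a joint passes its speed limit or range.

## Working session

There is one attempt and no reset: what is moved stays moved. The work goes in short steps, Python scripts to look and compute and a tool call to move; the robot and the scene stay as the last step left them, time stands still between calls to the robot, and variables do not carry over. Pictures are saved under pics/ and viewed, at most 10 in all, crops included, and the job is handed in when it is done.

Besides the shell and the picture viewer there is one more tool, called after "Call:" by a JSON object that holds its "op" and its "data", one argument or row to a line. step_arm: Moves the arm, as the interface text tells. Its arguments: {"type":"object","properties":{"moves":{"type":"array","items":{"type":"object","properties":{"rx":{"type":"number"},"ry":{"type":"number"},"rz":{"type":"number"},"dx":{"type":"number"},"dy":{"type":"number"},"dz":{"type":"number"},"gripper":{"type":"number"}}}},"grip_force":{"type":"number"}},"required":["moves"]}

```bash
mkdir -p pics; python3 - <<'E'
from bench import r
import cv2
o=r.get_obs();print({k:o[k] for k in('clock','tcp_pos','orientation','grip_width')},r.tcp_to_tips)
for n in('top','scene'):
    cv2.imwrite(f'pics/{n}0.png',r.grab_frame(n)); c=r.camera_info(n);print(n,c)
E
```

```text
{'clock': 0.0, 'tcp_pos': array([0.19981967, 0.64415032, 0.25230739]), 'orientation': array([-4.70589763e-01, -3.10599233e+00,  2.92724695e-03]), 'grip_width': 0.08565540554986727} 0.022
top {'mtx': array([[450.16408942,   0.        , 315.30205552],
       [  0.        , 450.16408942, 206.28470071],
       [  0.        ,   0.        ,   1.        ]]), 'rvec': array([ 2.12091264, -2.16089173,  0.15646711]), 'tvec': array([0.00937476, 0.54031477, 1.40163867])}
scene {'mtx': array([[515.37923452,   0.        , 320.82881688],
       [  0.        , 515.37923452, 198.36851367],
       [  0.        ,   0.        ,   1.        ]]), 'rvec': array([ 2.28172969,  0.89819857, -0.31854092]), 'tvec': array([-0.37605399, -0.24078003,  1.52184023])}
```

View pics/top0.png

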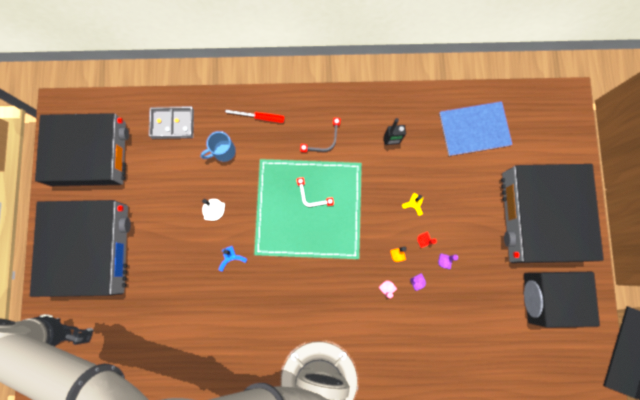

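View pics/scene0.png

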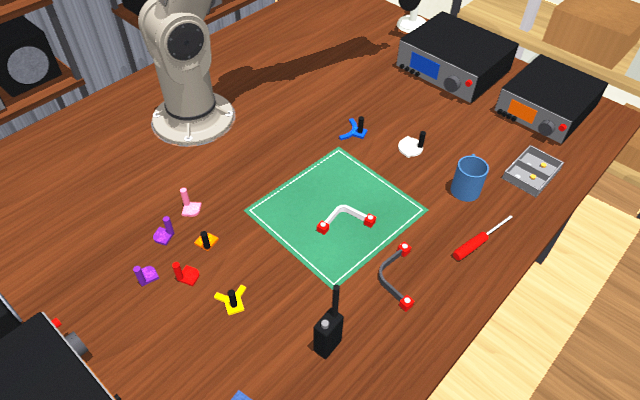

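The tight bracket is on the mat, with its bend near (306,204) in the top view. Yellow leaf is near (413,205) and orange with a black post near (399,254). I'll write a rectifier helper and get rough positions.

```bash
cat > h.py <<'E'
from bench import r
import numpy as np, cv2
def project(n,c,P):
    R=cv2.Rodrigues(np.array(c['rvec'],float))[0]; p=P@R.T+np.array(c['tvec']).ravel()
    K=np.array(c['mtx'])
    if n=='wrist':
        rho=np.hypot(p[:,0],p[:,1]); th=np.arctan2(rho,p[:,2]); s=th/np.maximum(rho,1e-9)
        x,y=p[:,0]*s,p[:,1]*s
    else: x,y=p[:,0]/p[:,2],p[:,1]/p[:,2]
    return np.c_[K[0,0]*x+K[0,2],K[1,1]*y+K[1,2]]
def ortho(n,c,img,cx,cy,w,h,ppm,z):
    """ortho map centred (cx,cy) m, w(y) x h(x) m, ppm px/mm: up=+x, left=+y. """
    W,H=int(w*1000*ppm),int(h*1000*ppm)
    u,v=np.meshgrid(np.arange(W),np.arange(H))
    X=cx+(H/2-v)/ppm/1000; Y=cy+(W/2-u)/ppm/1000
    q=project(n,c,np.c_[X.ravel(),Y.ravel(),np.full(X.size,z)]).astype(np.float32)
    return cv2.remap(img,q[:,0].reshape(H,W),q[:,1].reshape(H,W),cv2.INTER_CUBIC)
def grid(im,cx,cy,ppm,step=20):
    H,W=im.shape[:2]
    for k in range(-50,51):
        x=round(cx*1000/step)*step+k*step; v=int(H/2-(x-cx*1000)*ppm)
        if 0<=v<H: cv2.line(im,(0,v),(W,v),(255,255,0),1); cv2.putText(im,str(x),(0,v-2),0,.4,(255,255,255),1)
        y=round(cy*1000/step)*step+k*step; u=int(W/2-(y-cy*1000)*ppm)
        if 0<=u<W: cv2.line(im,(u,0),(u,H),(255,255,0),1); cv2.putText(im,str(y),(u+1,H-3),0,.4,(255,255,255),1)
    return im
E
python3 - <<'E'
from h import *
c=r.camera_info('top');im=r.grab_frame('top')
R=cv2.Rodrigues(c['rvec'])[0];t=c['tvec']
def p2w(px,z):
    d=R.T@np.linalg.inv(c['mtx'])@np.array([*px,1]);C=-R.T@t;return (C+d*(z-C[2])/d[2])
for nm,px,z in [('bend',(306,204),.02),('legA',(300,181),.022),('legB',(330,201),.022),('yellow',(414,205),.008),('orange',(399,255),.008),('wideA',(304,148),.02),('wideB',(336,122),.02),('radio',(395,135),0),('white',(213,210),.01),('blue',(232,258),.01)]:print(nm,p2w(px,z).round(3))
E
```

```text
bend [0.552 0.029 0.02 ]
legA [0.628 0.048 0.022]
legB [ 0.56  -0.049  0.022]
yellow [ 0.543 -0.324  0.008]
orange [ 0.382 -0.267  0.008]
wideA [0.74  0.033 0.02 ]
wideB [ 0.827 -0.075  0.02 ]
radio [ 0.785 -0.274  0.   ]
white [0.539 0.334 0.01 ]
blue [0.382 0.271 0.01 ]
```

Call:
{"op": "step_arm", "data": {
  "moves": [
    {"gripper":1}
  ]
}}

```text
invalid input at $.moves[0]: expected keys rx, ry, rz, dx, dy, dz, gripper
```

Call:
{"op": "step_arm", "data": {
  "moves": [
    {"rx":0,"ry":0,"rz":0,"dx":-37,"dy":-35,"dz":0,"gripper":1},
    {"rx":0,"ry":0,"rz":0,"dx":-37,"dy":-35,"dz":0,"gripper":1},
    {"rx":0,"ry":0,"rz":0,"dx":-37,"dy":-35,"dz":0,"gripper":1},
    {"rx":0,"ry":0,"rz":0,"dx":-37,"dy":-35,"dz":0,"gripper":1},
    {"rx":0,"ry":0,"rz":0,"dx":-37,"dy":-35,"dz":0,"gripper":1},
    {"rx":0,"ry":0,"rz":0,"dx":-37,"dy":-35,"dz":0,"gripper":1},
    {"rx":0,"ry":0,"rz":0,"dx":-37,"dy":-35,"dz":0,"gripper":1},
    {"rx":0,"ry":0,"rz":0,"dx":-37,"dy":-35,"dz":0,"gripper":1},
    {"rx":0,"ry":0,"rz":0,"dx":-37,"dy":-35,"dz":0,"gripper":1},
    {"rx":0,"ry":0,"rz":0,"dx":-37,"dy":-35,"dz":0,"gripper":1},
    {"rx":0,"ry":0,"rz":0,"dx":-37,"dy":-35,"dz":0,"gripper":1},
    {"rx":0,"ry":0,"rz":0,"dx":-37,"dy":-35,"dz":0,"gripper":1},
    {"rx":0,"ry":0,"rz":0,"dx":-37,"dy":-35,"dz":0,"gripper":1},
    {"rx":0,"ry":0,"rz":0,"dx":-37,"dy":-35,"dz":0,"gripper":1},
    {"rx":0,"ry":0,"rz":0,"dx":0,"dy":0,"dz":0,"gripper":1}
  ]
}}

```text
clock: 2.02
tcp_pos: [0.5506, 0.0185, 0.2533]
orientation: [0.482, 3.103, -0.003]
contact_force: [-1.0, 0.0, 0.5]
grip_width: 0.0854
gripper_force: 0.0
```

```bash
python3 - <<'E'
from h import *
o=r.get_obs();print(o['clock'],o['tcp_pos'],o['orientation'],o['joints'])
c=r.camera_info('wrist');im=r.grab_frame('wrist');print(c)
np.savez('w1.npz',im=im,**{k:np.array(v) for k,v in c.items()})
cv2.imwrite('pics/w1.png',im)
a=grid(ortho('wrist',c,im,.58,0.02,.18,.14,4,.020),.58,.02,4); cv2.imwrite('pics/o1.png',a)
E
```

```text
2.025 [0.55062643 0.01854404 0.25329659] [ 4.81928446e-01  3.10339045e+00 -3.09951883e-03] [-0.45613789  0.28084998  0.37522884  1.87568357 -0.11795848  1.0063516
  1.23159859]
{'mtx': array([[309.70691629,   0.        , 321.39939661],
       [  0.        , 309.70691629, 205.63260441],
       [  0.        ,   0.        ,   1.        ]]), 'rvec': array([-2.31000312, -1.6911655 , -0.27681923]), 'tvec': array([-0.18340532, -0.53322178,  0.21429204])}
```

View pics/o1.png

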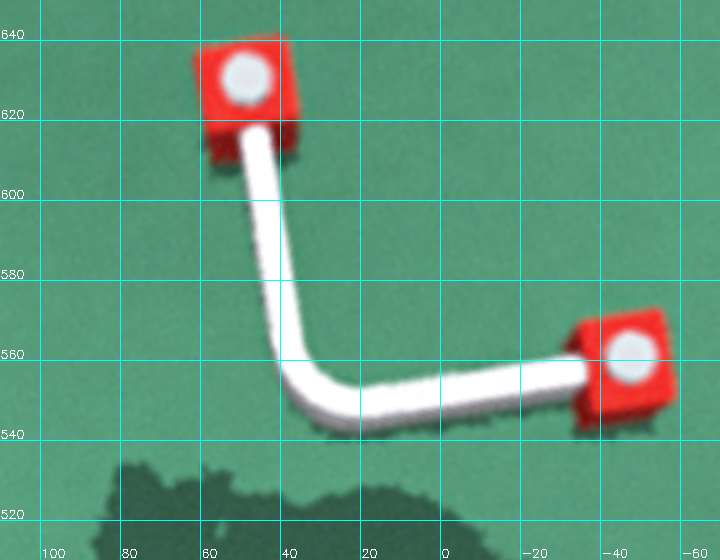

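The view shows the tight bracket clearly: bend near world (0.555, 0.035), clamps at (0.63, 0.048) and (0.56, -0.047). Next, moving above the leaves.

Call:
{"op": "step_arm", "data": {
  "moves": [
    {"rx":0,"ry":0,"rz":0,"dx":-4,"dy":-50,"dz":0,"gripper":1},
    {"rx":0,"ry":0,"rz":0,"dx":-4,"dy":-50,"dz":0,"gripper":1},
    {"rx":0,"ry":0,"rz":0,"dx":-4,"dy":-50,"dz":0,"gripper":1},
    {"rx":0,"ry":0,"rz":0,"dx":-4,"dy":-50,"dz":0,"gripper":1},
    {"rx":0,"ry":0,"rz":0,"dx":-4,"dy":-50,"dz":0,"gripper":1},
    {"rx":0,"ry":0,"rz":0,"dx":-1,"dy":-48,"dz":0,"gripper":1},
    {"rx":0,"ry":0,"rz":0,"dx":0,"dy":0,"dz":0,"gripper":1},
    {"rx":0,"ry":0,"rz":0,"dx":0,"dy":0,"dz":0,"gripper":1}
  ]
}}

```text
clock: 3.08
tcp_pos: [0.4818, -0.2657, 0.253]
orientation: [-0.468, -3.106, -0.002]
contact_force: [0.3, 0.1, 0.3]
grip_width: 0.0851
gripper_force: 0.0
```

```bash
cat >> h.py <<'E'
from scipy.optimize import minimize
def arc(rad,a0,a1,n=24): 
    a=np.radians(np.linspace(a0,a1,n)); return np.c_[rad*np.cos(a),rad*np.sin(a)]
def leg(rad,s,L): # end of straight of length L after the arc, side s=+-1
    a=np.radians(45*s); return rad*np.array([np.cos(a),np.sin(a)])+L*np.array([np.cos(np.radians(135)),s*np.sin(np.radians(135))])
def bracket(L1,L2): # origin radius centre, mm
    return np.vstack([leg(22,-1,L1),arc(22,-45,45),leg(22,1,L2),leg(16,1,L2),arc(16,45,-45),leg(16,-1,L1)])
def orange(): # origin post axis
    c=np.array([26,0]); e=leg(16,1,24)
    return np.vstack([arc(16,-45,45)+c,e+c,[[-8,0]],leg(16,-1,24)+c])
def place(poly,x,y,th): # mm, deg
    t=np.radians(th);return poly@np.array([[np.cos(t),np.sin(t)],[-np.sin(t),np.cos(t)]])+[x,y]
def topx(P,cx,cy,ppm,shape): 
    H,W=shape[:2]; return np.c_[W/2-(P[:,1]-cy*1000)*ppm,H/2-(P[:,0]-cx*1000)*ppm]
def fit(mask,polyfn,p0,step,cx,cy,ppm,roi=None):
    m=cv2.GaussianBlur(mask.astype(np.float32),(0,0),2)
    def cost(p):
        im=np.zeros(mask.shape,np.float32)
        cv2.fillPoly(im,[np.round(topx(polyfn(p),cx,cy,ppm,mask.shape)*16).astype(np.int32)],1.,shift=4)
        d=np.abs(cv2.GaussianBlur(im,(0,0),2)-m)
        return float((d if roi is None else d[roi]).mean())*1000
    s=np.vstack([p0]+[np.array(p0)+np.eye(len(p0))[i]*step[i] for i in range(len(p0))])
    q=minimize(cost,p0,method='Nelder-Mead',options=dict(initial_simplex=s,maxiter=400,xatol=.02,fatol=1e-4));return q.x,q.fun,cost(p0)
E
python3 - <<'E'
from h import *
o=r.get_obs();print(o['clock'],o['tcp_pos'],o['orientation'])
c=r.camera_info('wrist');im=r.grab_frame('wrist')
print('cam',-cv2.Rodrigues(c['rvec'])[0].T@c['tvec'])
np.savez('w2.npz',im=im,**{k:np.array(v) for k,v in c.items()})
cx,cy=.47,-.28
a=grid(ortho('wrist',c,im,cx,cy,.24,.25,2.4,.008),cx,cy,2.4); cv2.imwrite('pics/o2.png',a)
d=np.load('w1.npz');c=dict(d);im=d['im']
m=ortho('wrist',c,im,.58,.02,.18,.14,4,.020)
mask=(m.min(2)>200)
n,l,s,_=cv2.connectedComponentsWithStats(mask.astype(np.uint8));k=1+np.argmax(s[1:,4]);mask=l==k
print(fit(mask,lambda p:place(bracket(p[3],p[4]),*p[:3]),[572,18,145,50,50],[4,4,4,5,5],.58,.02,4))
E
```

```text
3.075 [ 0.48179092 -0.26570233  0.25299229] [-4.67641194e-01 -3.10617168e+00 -2.00837684e-03]
cam [ 0.40224697 -0.24158839  0.3739352 ]
(array([568.17480174,  19.49185488, 144.34422511,  52.90354351,
        51.76277301]), np.float64(4.2356508783996105), 31.339161098003387)
```

View pics/o2.png

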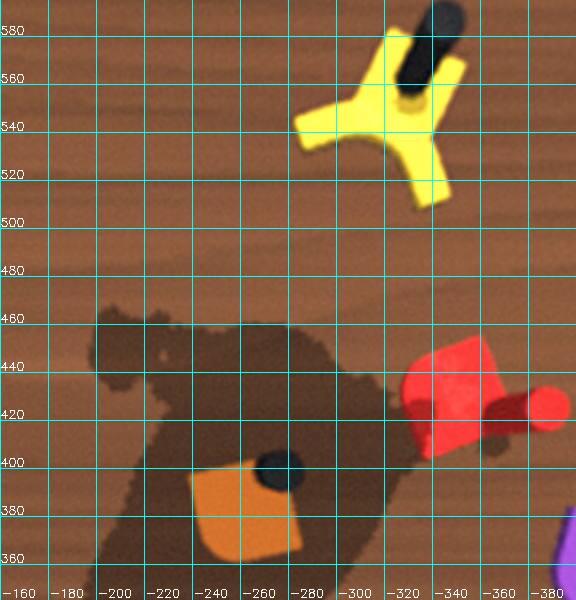

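Yellow's post base is at about (0.562, -0.331) with its hollow facing -x,+y. Orange's post base is about (0.398, -0.27), with its rounded corner pointing toward -x,+y at (0.362, -0.256). Fitting both.

```bash
cat >> h.py <<'E'
def yellow(t=12.8,w=17): # union as one outline
    c=np.array([48,0]); f=lambda P:P*[-1,1]+c
    o=f(arc(22+t,-45,45)); xs=[-16,-w]
    inner=f(arc(22,45,-45)); 
    tipp=f(leg(22,1,16)[None]);tipo=f(leg(22+t,1,16)[None])
    m=lambda P:P*[1,-1]
    yo=f(arc(22+t,12,45)); up=[p for p in yo if p[1]>w]  # outer arc beyond tail
    up=np.array(up) if len(up) else np.zeros((0,2))
    half=np.vstack([[[-16,w]],[[48-np.sqrt((22+t)**2-min(w,22+t-.1)**2),w]],up,tipo,tipp])
    return np.vstack([half,f(arc(22,45,-45)),m(half)[::-1]])
def refine(im,c,n,colour,polyfn,p0,step,cx,cy,w,h,ppm,z,name=None):
    o=ortho(n,c,im,cx,cy,w,h,ppm,z); hsv=cv2.cvtColor(o,cv2.COLOR_BGR2HSV)
    lo,hi=colour; mask=cv2.inRange(hsv,lo,hi)>0
    k,l,s,_=cv2.connectedComponentsWithStats(mask.astype(np.uint8)); 
    if k>1: mask=np.isin(l,[i for i in range(1,k) if s[i,4]>80])
    dark=cv2.dilate((hsv[...,2]<60).astype(np.uint8),np.ones((5,5)))>0
    x=fit(mask,polyfn,p0,step,cx,cy,ppm,roi=~dark)
    if name:
        cv2.polylines(o,[np.round(topx(polyfn(x[0]),cx,cy,ppm,o.shape)).astype(np.int32)],True,(255,0,255),1); cv2.imwrite(name,o)
    return x
E
python3 - <<'E'
from h import *
d=np.load('w2.npz');c=dict(d);im=d['im']
o=ortho('wrist',c,im,.47,-.28,.24,.25,2.4,.008);h=cv2.cvtColor(o,cv2.COLOR_BGR2HSV)
print('yel',h[130,370],'wallish',h[136,370],'or',h[520,240],'wood',h[250,250],h[520,150])
print(refine(im,c,'wrist',((24,120,180),(36,255,255)),lambda p:place(yellow(p[3],p[4]),*p[:3]),[562,-331,152,12.8,17],[4,4,5,1,1],.55,-.32,.13,.13,4,.008,'pics/fy.png'))
print(refine(im,c,'wrist',((8,190,120),(22,255,255)),lambda p:place(orange(),*p),[398,-268,155],[4,4,8],.385,-.265,.10,.10,4,.008,'pics/fo.png'))
a,b=[cv2.imread(f'pics/{x}.png') for x in('fy','fo')]
b=cv2.copyMakeBorder(b,0,a.shape[0]-b.shape[0],0,0,0);b=b[:a.shape[0]]
cv2.imwrite('pics/fit.png',cv2.resize(np.hstack([a,b]),None,fx=.85,fy=.85))
E
```

```text
yel [ 30 171 254] wallish [ 23 200 190] or [ 12 200 214] wood [ 12 146 131] [ 10 132  77]
(array([ 560.40523692, -330.70276446,  153.35509193,   13.1432255 ,
         17.16965005]), np.float64(8.878312073647976), 19.963568076491356)
(array([ 399.35497503, -272.89945515,  147.84202258]), np.float64(4.083576146513224), 31.883765012025833)
```

View pics/fit.png

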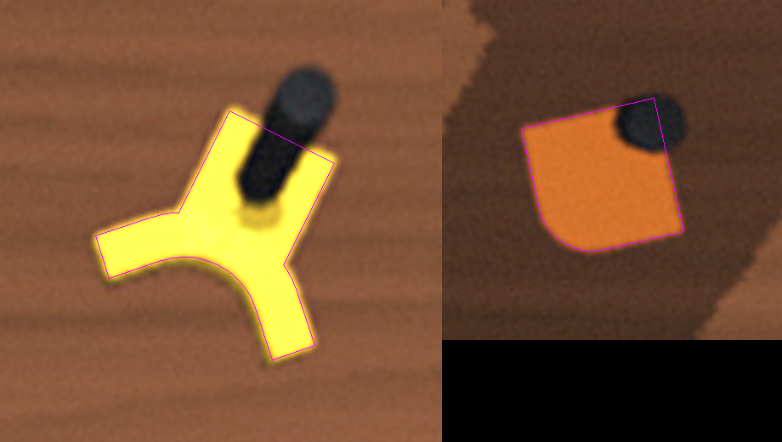

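Both fits overlay well. Grasping yellow, with the tool x aligned to the leaf's +x.

Call:
{"op": "step_arm", "data": {
  "grip_force": 60,
  "moves": [
    {"rx":0,"ry":0,"rz":9.5,"dx":0,"dy":0,"dz":0,"gripper":0},
    {"rx":0,"ry":0,"rz":0,"dx":-50,"dy":-11.5,"dz":0,"gripper":0},
    {"rx":0,"ry":0,"rz":0,"dx":-49.4,"dy":-11.4,"dz":0,"gripper":0},
    {"rx":0,"ry":0,"rz":0,"dx":0,"dy":0,"dz":50,"gripper":0},
    {"rx":0,"ry":0,"rz":0,"dx":0,"dy":0,"dz":50,"gripper":0},
    {"rx":0,"ry":0,"rz":0,"dx":0,"dy":0,"dz":40,"gripper":0},
    {"rx":0,"ry":0,"rz":0,"dx":0,"dy":0,"dz":0,"gripper":0},
    {"rx":0,"ry":0,"rz":0,"dx":0,"dy":0,"dz":0,"gripper":0}
  ]
}}

```text
clock: 4.12
tcp_pos: [0.5612, -0.3322, 0.1148]
orientation: [0.724, 3.055, -0.0]
contact_force: [0.4, 0.9, 0.6]
grip_width: 0.0429
gripper_force: 0.0
```

Call:
{"op": "step_arm", "data": {
  "moves": [
    {"rx":0,"ry":0,"rz":0,"dx":1.4,"dy":1,"dz":30,"gripper":0},
    {"rx":0,"ry":0,"rz":0,"dx":0,"dy":0,"dz":26,"gripper":0},
    {"rx":0,"ry":0,"rz":0,"dx":0,"dy":0,"dz":10,"gripper":0},
    {"rx":0,"ry":0,"rz":0,"dx":0,"dy":0,"dz":0,"gripper":0},
    {"rx":0,"ry":0,"rz":0,"dx":0,"dy":0,"dz":0,"gripper":-1},
    {"rx":0,"ry":0,"rz":0,"dx":0,"dy":0,"dz":0,"gripper":-1},
    {"rx":0,"ry":0,"rz":0,"dx":0,"dy":0,"dz":0,"gripper":-1},
    {"rx":0,"ry":0,"rz":0,"dx":0,"dy":0,"dz":0,"gripper":-1},
    {"rx":0,"ry":0,"rz":0,"dx":0,"dy":0,"dz":0,"gripper":-1},
    {"rx":0,"ry":0,"rz":0,"dx":0,"dy":0,"dz":0,"gripper":-1}
  ]
}}

```text
clock: 5.38
tcp_pos: [0.5599, -0.3318, 0.0488]
orientation: [0.726, 3.054, -0.001]
contact_force: [-0.9, 0.9, 7.3]
grip_width: 0.0142
gripper_force: 58.4
```

Call:
{"op": "step_arm", "data": {
  "moves": [
    {"rx":0,"ry":0,"rz":0,"dx":0,"dy":0,"dz":-30,"gripper":-1},
    {"rx":0,"ry":0,"rz":0,"dx":0,"dy":0,"dz":-30,"gripper":-1},
    {"rx":0,"ry":0,"rz":10.5,"dx":0,"dy":0,"dz":0,"gripper":-1},
    {"rx":0,"ry":0,"rz":10.5,"dx":0,"dy":0,"dz":0,"gripper":-1},
    {"rx":0,"ry":0,"rz":10.5,"dx":0,"dy":0,"dz":0,"gripper":-1},
    {"rx":0,"ry":0,"rz":10.5,"dx":0,"dy":0,"dz":0,"gripper":-1},
    {"rx":0,"ry":0,"rz":10.5,"dx":0,"dy":0,"dz":0,"gripper":-1},
    {"rx":0,"ry":0,"rz":10.5,"dx":0,"dy":0,"dz":0,"gripper":-1},
    {"rx":0,"ry":0,"rz":10.5,"dx":0,"dy":0,"dz":0,"gripper":-1},
    {"rx":0,"ry":0,"rz":10.5,"dx":0,"dy":0,"dz":0,"gripper":-1},
    {"rx":0,"ry":0,"rz":10.5,"dx":0,"dy":0,"dz":0,"gripper":-1},
    {"rx":0,"ry":0,"rz":10.5,"dx":0,"dy":0,"dz":0,"gripper":-1},
    {"rx":0,"ry":0,"rz":10.5,"dx":0,"dy":0,"dz":0,"gripper":-1},
    {"rx":0,"ry":0,"rz":10.5,"dx":0,"dy":0,"dz":0,"gripper":-1},
    {"rx":0,"ry":0,"rz":10.5,"dx":0,"dy":0,"dz":0,"gripper":-1},
    {"rx":0,"ry":0,"rz":10.5,"dx":0,"dy":0,"dz":0,"gripper":-1},
    {"rx":0,"ry":0,"rz":10.5,"dx":0,"dy":0,"dz":0,"gripper":-1},
    {"rx":0,"ry":0,"rz":10.5,"dx":0,"dy":0,"dz":0,"gripper":-1},
    {"rx":0,"ry":0,"rz":10.5,"dx":0,"dy":0,"dz":0,"gripper":-1},
    {"rx":0,"ry":0,"rz":10.5,"dx":0,"dy":0,"dz":0,"gripper":-1}
  ]
}}

```text
clock: 7.88
tcp_pos: [0.5593, -0.3308, 0.1073]
orientation: [-2.987, 0.972, -0.0]
contact_force: [0.6, -0.3, -1.5]
grip_width: 0.0147
gripper_force: 58.4
```

Call:
{"op": "step_arm", "data": {
  "moves": [
    {"rx":0,"ry":0,"rz":0,"dx":-34,"dy":-36.2,"dz":0,"gripper":-1},
    {"rx":0,"ry":0,"rz":0,"dx":-34,"dy":-36.2,"dz":0,"gripper":-1},
    {"rx":0,"ry":0,"rz":0,"dx":-34,"dy":-36.2,"dz":0,"gripper":-1},
    {"rx":0,"ry":0,"rz":0,"dx":-34,"dy":-36.2,"dz":0,"gripper":-1},
    {"rx":0,"ry":0,"rz":0,"dx":-34,"dy":-36.2,"dz":0,"gripper":-1},
    {"rx":0,"ry":0,"rz":0,"dx":-34,"dy":-36.2,"dz":0,"gripper":-1},
    {"rx":0,"ry":0,"rz":0,"dx":-34,"dy":-36.2,"dz":0,"gripper":-1},
    {"rx":0,"ry":0,"rz":0,"dx":-34,"dy":-36.2,"dz":0,"gripper":-1},
    {"rx":0,"ry":0,"rz":0,"dx":0,"dy":0,"dz":0,"gripper":-1},
    {"rx":0,"ry":0,"rz":0,"dx":0,"dy":0,"dz":0,"gripper":-1}
  ]
}}

```text
clock: 9.12
tcp_pos: [0.5073, 0.0626, 0.1074]
orientation: [2.99, -0.963, 0.0]
contact_force: [0.0, -0.7, -0.9]
grip_width: 0.0142
gripper_force: 58.6
```

```bash
python3 - <<'E'
from h import *
o=r.get_obs();print(o['clock'],o['tcp_pos'],2*np.degrees(np.arctan2(o['orientation'][1],o['orientation'][0])),o['orientation'],o['joints'],o['grip_width'])
c=r.camera_info('wrist');im=r.grab_frame('wrist')
np.savez('w3.npz',im=im,**{k:np.array(v) for k,v in c.items()})
cx,cy=.54,.04
a=grid(ortho('wrist',c,im,cx,cy,.16,.16,3.6,.068),cx,cy,3.6); cv2.imwrite('pics/o3.png',a)
E
```

```text
9.125 [0.50730741 0.06258562 0.1074301 ] -35.70125666574818 [ 2.99034773e+00 -9.63011196e-01  2.13129757e-04] [-1.12799422  0.95600443  1.3549628   2.11696971 -1.10417739  1.10492576
 -1.38627539] 0.014150881849215447
```

View pics/o3.png

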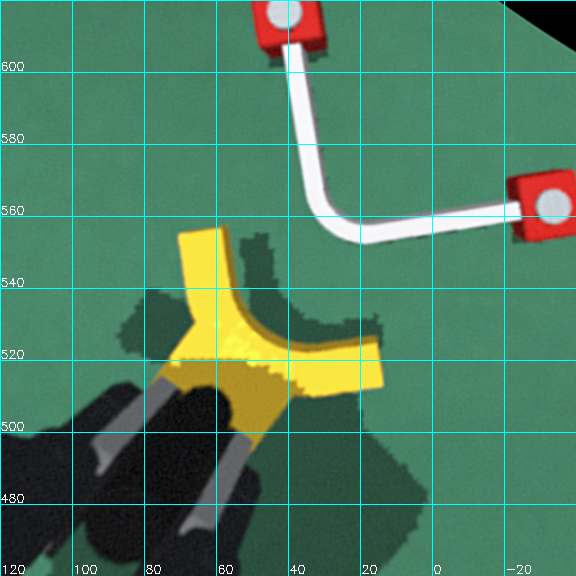

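Leaf hangs level, with its hollow facing the bend and axis closely aligned. Measuring the leaf and bracket in this same view.

```bash
cat >> h.py <<'E'
def front(im,c,cx,cy,w,h,ppm,z,colour,polyfn,p0,step,tcp,th,ahead,name=None):
    o=ortho('wrist',c,im,cx,cy,w,h,ppm,z); hsv=cv2.cvtColor(o,cv2.COLOR_BGR2HSV)
    mask=cv2.inRange(hsv,*colour)>0
    H,W=mask.shape;u,v=np.meshgrid(np.arange(W),np.arange(H))
    X=cx*1000+(H/2-v)/ppm;Y=cy*1000+(W/2-u)/ppm;t=np.radians(th)
    roi=((X-tcp[0])*np.cos(t)+(Y-tcp[1])*np.sin(t))>ahead
    x=fit(mask,polyfn,p0,step,cx,cy,ppm,roi=roi)
    if name:
        cv2.polylines(o,[np.round(topx(polyfn(x[0]),cx,cy,ppm,o.shape)).astype(np.int32)],True,(255,0,255),1); cv2.imwrite(name,o)
    return x
def fitbracket(im,c,p0,cx=.58,cy=.02,w=.18,h=.14,ppm=4):
    m=ortho('wrist',c,im,cx,cy,w,h,ppm,.020);mask=m.min(2)>200
    n,l,s,_=cv2.connectedComponentsWithStats(mask.astype(np.uint8));k=1+np.argmax(s[1:,4])
    return fit(l==k,lambda p:place(bracket(p[3],p[4]),*p[:3]),p0,[4,4,4,5,5],cx,cy,ppm)
def err(leaf,off,target,flip): # along/across leaf axes & yaw
    t=np.radians(leaf[2]);c=np.array(leaf[:2])+off*np.array([np.cos(t),np.sin(t)]);d=np.array(target[:2])-c
    tt=np.radians(target[2]+(180 if flip else 0));return d@[np.cos(tt),np.sin(tt)],d@[-np.sin(tt),np.cos(tt)],(target[2]+(180 if flip else 0)-leaf[2]+180)%360-180
E
python3 - <<'E'
from h import *
d=np.load('w3.npz');c=dict(d);im=d['im']
b=fitbracket(im,c,[568,19.5,144.3,50,50]);print(b)
y=front(im,c,.54,.04,.16,.16,3.6,.0666,((22,120,200),(36,255,255)),lambda p:place(yellow(13.1,17.2),*p),[507,62.6,-35.7],[3,3,4],(507,62.6),-35.7,24,'pics/f3.png')
print(y,'along, left, yaw',err(y[0],48,b[0],1))
E
```

```text
(array([568.41733504,  19.53397525, 144.04497468,  52.85796   ,
        52.57889021]), np.float64(0.6970635149627924), 4.227497149258852)
(array([505.41044122,  63.55756084, -36.83843988]), np.float64(1.936714630573988), 9.787407703697681) along, left, yaw (np.float64(28.856857563920997), np.float64(2.0984280451901745), np.float64(0.8834145667185567))
```

Call:
{"op": "step_arm", "data": {
  "moves": [
    {"rx":0,"ry":0,"rz":-0.9,"dx":0,"dy":-1.3,"dz":30,"gripper":-1},
    {"rx":0,"ry":0,"rz":0,"dx":0,"dy":0,"dz":20,"gripper":-1},
    {"rx":0,"ry":0,"rz":0,"dx":0,"dy":0,"dz":6,"gripper":-1},
    {"rx":0,"ry":0,"rz":0,"dx":0,"dy":0,"dz":2.4,"gripper":-1},
    {"rx":0,"ry":0,"rz":0,"dx":10,"dy":0,"dz":0,"gripper":-1},
    {"rx":0,"ry":0,"rz":0,"dx":9,"dy":0,"dz":0,"gripper":-1},
    {"rx":0,"ry":0,"rz":0,"dx":0,"dy":0,"dz":0,"gripper":-1}
  ]
}}

```text
clock: 10.05
tcp_pos: [0.5247, 0.0522, 0.0494]
orientation: [-2.997, 0.941, -0.002]
contact_force: [-0.5, 0.4, -0.9]
grip_width: 0.0144
gripper_force: 58.7
```

```bash
python3 - <<'E'
from h import *
o=r.get_obs();print(o['clock'],o['tcp_pos'],2*np.degrees(np.arctan2(o['orientation'][1],o['orientation'][0])),o['joints'][2],o['contact_force'])
c=r.camera_info('wrist');im=r.grab_frame('wrist')
np.savez('w4.npz',im=im,**{k:np.array(v) for k,v in c.items()})
b=fitbracket(im,c,[568,19.5,144.3,50,50]);print(b)
p=o['tcp_pos']*1000
y=front(im,c,.54,.04,.16,.16,3.6,.008,((22,120,200),(36,255,255)),lambda q:place(yellow(13.1,17.2),*q),[p[0],p[1],-35.7],[3,3,4],p,-35.7,24,'pics/f4.png')
print(y,'along, left, yaw',err(y[0],48,b[0],1))
E
```

```text
10.05 [0.52474092 0.05215586 0.04941959] 325.12894413192095 1.2326984886135544 [-0.47883631  0.42427526 -0.93714974]
(array([568.36475364,  19.43928049, 144.09881012,  53.15141434,
        52.30539525]), np.float64(1.2340263929218054), 4.225557669997215)
(array([522.57368125,  53.23226785, -35.842928  ]), np.float64(2.64358869753778), 15.567171387374401) along, left, yaw (np.float64(8.907984705212778), np.float64(-0.5707354088051528), np.float64(-0.058261877871586876))
```

View pics/f4.png

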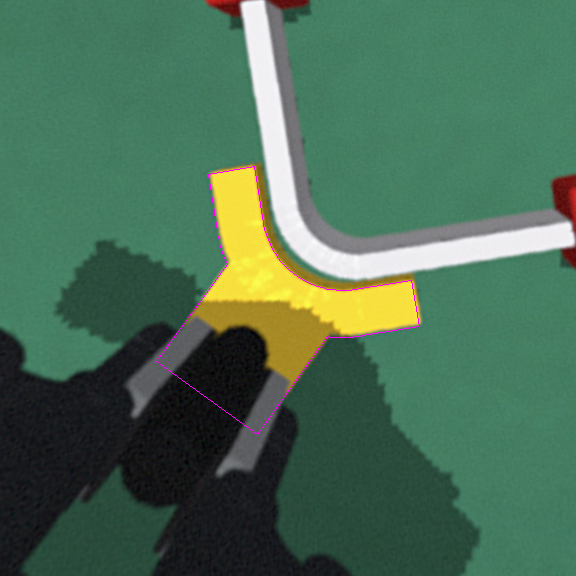

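Leaf is lined up with the bend, about 9 mm of travel left. Pushing.

Call:
{"op": "step_arm", "data": {
  "moves": [
    {"rx":0,"ry":0,"rz":0,"dx":0,"dy":0.5,"dz":0.7,"gripper":-1},
    {"rx":0,"ry":0,"rz":0,"dx":4,"dy":0,"dz":0,"gripper":-1},
    {"rx":0,"ry":0,"rz":0,"dx":3,"dy":0,"dz":0,"gripper":-1},
    {"rx":0,"ry":0,"rz":0,"dx":1.5,"dy":0,"dz":0,"gripper":-1},
    {"rx":0,"ry":0,"rz":0,"dx":0,"dy":0,"dz":0,"gripper":-1}
  ]
}}

```text
clock: 10.72
tcp_pos: [0.5293, 0.0487, 0.0488]
orientation: [-2.996, 0.939, 0.005]
contact_force: [-4.8, 3.7, 11.3]
grip_width: 0.014
gripper_force: 60.0
```

Call:
{"op": "step_arm", "data": {
  "moves": [
    {"rx":0,"ry":0,"rz":0,"dx":1,"dy":0,"dz":0,"gripper":-1},
    {"rx":0,"ry":0,"rz":0,"dx":0,"dy":0,"dz":0,"gripper":-1}
  ]
}}

```text
clock: 10.98
tcp_pos: [0.5297, 0.0483, 0.0488]
orientation: [-2.995, 0.939, 0.006]
contact_force: [-7.5, 4.9, 12.5]
grip_width: 0.0145
gripper_force: 60.2
```

```bash
cat > look.py <<'E'
from h import *
import sys
o=r.get_obs();print(o['clock'],o['tcp_pos'],2*np.degrees(np.arctan2(o['orientation'][1],o['orientation'][0])),o['contact_force'],o['moment'])
c=r.camera_info('wrist');im=r.grab_frame('wrist');n=sys.argv[1]
np.savez(n+'.npz',im=im,**{k:np.array(v) for k,v in c.items()})
p=o['tcp_pos']*1000;B=[568.37,19.47,144.1]
y=front(im,c,.54,.04,.16,.16,3.6,.008,((22,120,200),(36,255,255)),lambda q:place(yellow(13.1,17.2),*q),[p[0],p[1],-35.7],[3,3,4],p,-35.7,24,f'pics/{n}.png')
print(y,'along, left, yaw',err(y[0],48,B,1))
E
python3 look.py f5
```

```text
10.975 [0.52970011 0.04833978 0.04881196] 325.19553735151453 [-7.46797301  4.89757333 12.50603207] [0.99819871 1.47774936 0.00258801]
(array([525.60529623,  51.56751873, -37.15278886]), np.float64(9.98217985033989), 28.930122032761574) along, left, yaw (np.float64(5.473762224902464), np.float64(0.12516372431849002), np.float64(1.252788864440845))
```

View pics/f5.png

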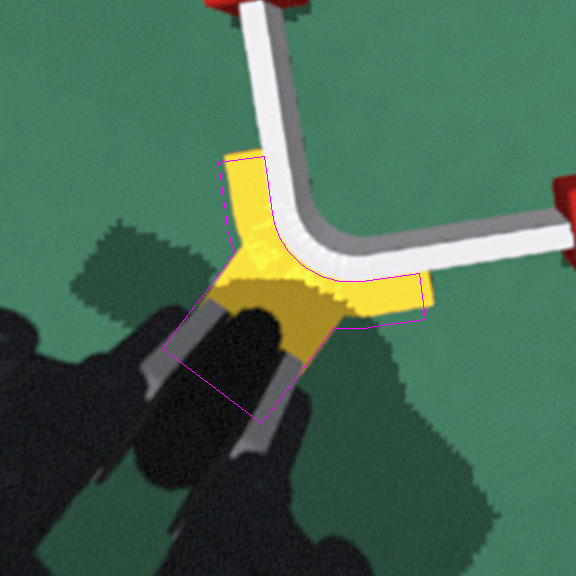

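The leaf's curve is now hidden behind the bar's top edge, so the fit was biased. I'll mask the bar and use the leaf's outer edges instead.

```bash
python3 - <<'E'
s=open('h.py').read()
s=s.replace(">ahead\n",">ahead\n    roi&=~(cv2.dilate(((hsv[...,1]<75)|(hsv[...,2]<60)).astype(np.uint8),np.ones((9,9)))>0)\n")
open('h.py','w').write(s)
E
python3 - <<'E'
from h import *
for n,p in(('w4',(524.7,52.2)),('f5',(529.7,48.3))):
    d=np.load(n+'.npz');c=dict(d);im=d['im'];B=[568.37,19.47,144.1]
    for a in (24,14):
        y=front(im,c,.54,.04,.16,.16,3.6,.008,((22,120,200),(36,255,255)),lambda q:place(yellow(13.1,17.2),*q),[p[0],p[1],-35.7],[3,3,4],p,-35.7,a,f'pics/{n}b.png');print(n,y[0],y[1],err(y[0],48,B,1))
E
```

```text
w4 [522.78086016  53.60736425 -36.29144272] 1.129060867242515 (np.float64(8.947428566424067), np.float64(-0.5925434311741499), np.float64(0.39144272108228506))
w4 [522.49941667  53.21362543 -35.73903465] 5.6236316449940205 (np.float64(8.943601162571358), np.float64(-0.5713494831690215), np.float64(-0.16096534845769384))
f5 [528.05164094  48.11923118 -35.06986222] 0.16739229613449425 (np.float64(1.4637049276727592), np.float64(-0.26092927012957257), np.float64(-0.8301377815004116))
f5 [528.76376389  48.83540054 -35.99153338] 7.1814279071986675 (np.float64(1.3018208424676887), np.float64(-0.4865124222641325), np.float64(0.09153338128180621))
```

Call:
{"op": "step_arm", "data": {
  "moves": [
    {"rx":0,"ry":0,"rz":0,"dx":1,"dy":0.3,"dz":-0.4,"gripper":-1},
    {"rx":0,"ry":0,"rz":0,"dx":1,"dy":0,"dz":0,"gripper":-1},
    {"rx":0,"ry":0,"rz":0,"dx":0,"dy":0,"dz":0,"gripper":-1}
  ]
}}

```text
clock: 11.4
tcp_pos: [0.5317, 0.0466, 0.0488]
orientation: [-2.996, 0.939, 0.004]
contact_force: [-5.9, 4.8, 9.0]
grip_width: 0.0144
gripper_force: 59.5
```

Call:
{"op": "step_arm", "data": {
  "moves": [
    {"rx":0,"ry":0,"rz":0,"dx":1,"dy":0,"dz":0,"gripper":-1},
    {"rx":0,"ry":0,"rz":0,"dx":0,"dy":0,"dz":0,"gripper":-1}
  ]
}}

```text
clock: 11.65
tcp_pos: [0.5317, 0.0466, 0.0488]
orientation: [-2.995, 0.939, 0.008]
contact_force: [-8.3, 7.0, 13.1]
grip_width: 0.014
gripper_force: 60.0
```

```bash
python3 look.py f6
```

```text
11.65 [0.53172971 0.0465588  0.04884198] 325.1985464091844 [-8.34444436  6.99358286 13.07468512] [ 1.26711538  1.77430928 -0.00883829]
(array([530.2635378 ,  46.21980871, -35.06908741]), np.float64(0.16414558922406286), 1.1955404188483953) along, left, yaw (np.float64(-1.4417830586530296), np.float64(-0.019962190787400427), np.float64(-0.8309125936170858))
```

Call:
{"op": "step_arm", "data": {
  "moves": [
    {"rx":0,"ry":0,"rz":0,"dx":1,"dy":0,"dz":0,"gripper":-1},
    {"rx":0,"ry":0,"rz":0,"dx":1,"dy":0,"dz":0,"gripper":-1},
    {"rx":0,"ry":0,"rz":0,"dx":0,"dy":0,"dz":0,"gripper":-1}
  ]
}}

```text
clock: 12.08
tcp_pos: [0.5319, 0.0464, 0.0489]
orientation: [-2.994, 0.938, 0.013]
contact_force: [-14.0, 10.6, 20.2]
grip_width: 0.0145
gripper_force: 61.0
```

Call:
{"op": "step_arm", "data": {
  "moves": [
    {"rx":0,"ry":0,"rz":0,"dx":-1.5,"dy":0,"dz":0,"gripper":-1},
    {"rx":0,"ry":0,"rz":0,"dx":0,"dy":0,"dz":0,"gripper":-1}
  ]
}}

```text
clock: 12.32
tcp_pos: [0.5318, 0.0465, 0.0489]
orientation: [-2.995, 0.938, 0.009]
contact_force: [-10.5, 7.8, 14.8]
grip_width: 0.014
gripper_force: 60.3
```

Call:
{"op": "step_arm", "data": {
  "moves": [
    {"rx":0,"ry":0,"rz":0,"dx":-2,"dy":0,"dz":0,"gripper":-1},
    {"rx":0,"ry":0,"rz":0,"dx":0,"dy":0,"dz":0,"gripper":-1},
    {"rx":0,"ry":0,"rz":0,"dx":0,"dy":0,"dz":0,"gripper":0},
    {"rx":0,"ry":0,"rz":0,"dx":0,"dy":0,"dz":0,"gripper":0},
    {"rx":0,"ry":0,"rz":0,"dx":0,"dy":0,"dz":0,"gripper":0},
    {"rx":0,"ry":0,"rz":0,"dx":0,"dy":0,"dz":0,"gripper":0},
    {"rx":0,"ry":0,"rz":0,"dx":0,"dy":0,"dz":-30,"gripper":0},
    {"rx":0,"ry":0,"rz":0,"dx":0,"dy":0,"dz":-50,"gripper":0},
    {"rx":0,"ry":0,"rz":0,"dx":-40,"dy":0,"dz":-50,"gripper":0},
    {"rx":0,"ry":0,"rz":0,"dx":-40,"dy":0,"dz":-40,"gripper":0},
    {"rx":0,"ry":0,"rz":0,"dx":0,"dy":0,"dz":0,"gripper":0},
    {"rx":0,"ry":0,"rz":0,"dx":0,"dy":0,"dz":0,"gripper":0}
  ]
}}

```text
clock: 13.82
tcp_pos: [0.4684, 0.0909, 0.2159]
orientation: [-2.997, 0.939, 0.001]
contact_force: [0.1, 0.0, 0.4]
grip_width: 0.0425
gripper_force: 0.0
```

```bash
python3 - <<'E'
from h import *
o=r.get_obs();print(o['clock'],o['tcp_pos'],o['joints'])
c=r.camera_info('wrist');im=r.grab_frame('wrist');print('cam',-cv2.Rodrigues(c['rvec'])[0].T@c['tvec'])
np.savez('w7.npz',im=im,**{k:np.array(v) for k,v in c.items()})
b=fitbracket(im,c,[568,19.5,144.3,50,50]);print(b)
y=refine(im,c,'wrist',((22,120,190),(36,255,255)),lambda p:place(yellow(13.1,17.2),*p),[529.5,47.6,-36],[2,2,2],.54,.04,.13,.13,5,.008,'pics/f7.png')
print(y,err(y[0],48,b[0],1))
E
```

```text
13.825 [0.46843731 0.0908655  0.21594154] [-1.35250525  0.62537845  1.45138359  2.10569805 -0.72177344  1.07856096
 -1.7125079 ]
cam [0.53573032 0.04345732 0.33673706]
(array([568.28253831,  19.47633969, 144.21094335,  53.12205907,
        52.81321549]), np.float64(2.6098245289176702), 4.631918855011463)
(array([529.26705316,  47.54122029, -35.47993967]), np.float64(10.198390111327171), 10.951132513582706) (np.float64(0.06152484316721981), np.float64(-0.20814522973643534), np.float64(-0.30911697570581964))
```

View pics/f7.png

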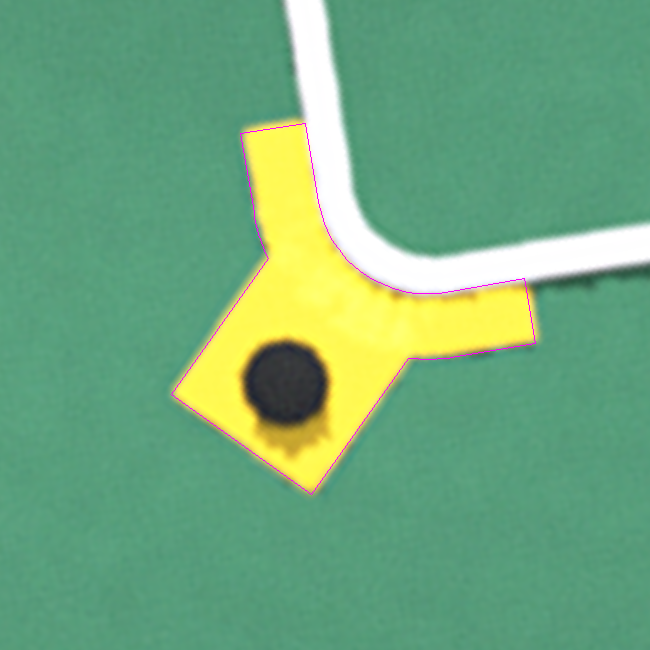

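Yellow is seated flush: the outline matches to 0.1 mm along and 0.3 deg. Now to orange.

Call:
{"op": "step_arm", "data": {
  "moves": [
    {"rx":0,"ry":0,"rz":0,"dx":22.5,"dy":47.9,"dz":0,"gripper":0},
    {"rx":0,"ry":0,"rz":0,"dx":22.5,"dy":47.9,"dz":0,"gripper":0},
    {"rx":0,"ry":0,"rz":0,"dx":22.5,"dy":47.9,"dz":0,"gripper":0},
    {"rx":0,"ry":0,"rz":0,"dx":22.5,"dy":47.9,"dz":0,"gripper":0},
    {"rx":0,"ry":0,"rz":0,"dx":22.5,"dy":47.9,"dz":0,"gripper":0},
    {"rx":0,"ry":0,"rz":0,"dx":22.5,"dy":47.9,"dz":0,"gripper":0},
    {"rx":0,"ry":0,"rz":0,"dx":22.5,"dy":47.9,"dz":0,"gripper":0}
  ]
}}

```text
clock: 14.75
tcp_pos: [0.4045, -0.2776, 0.2145]
orientation: [2.993, -0.944, -0.007]
contact_force: [1.1, -0.4, 1.1]
grip_width: 0.0429
gripper_force: 0.0
```

Call:
{"op": "step_arm", "data": {
  "moves": [
    {"rx":0,"ry":0,"rz":-10.2,"dx":0,"dy":0,"dz":0,"gripper":0},
    {"rx":0,"ry":0,"rz":-10.2,"dx":0,"dy":0,"dz":0,"gripper":0},
    {"rx":0,"ry":0,"rz":-10.2,"dx":0,"dy":0,"dz":0,"gripper":0},
    {"rx":0,"ry":0,"rz":-10.2,"dx":0,"dy":0,"dz":0,"gripper":0},
    {"rx":0,"ry":0,"rz":-10.2,"dx":0,"dy":0,"dz":0,"gripper":0},
    {"rx":0,"ry":0,"rz":-10.2,"dx":0,"dy":0,"dz":0,"gripper":0},
    {"rx":0,"ry":0,"rz":-10.2,"dx":0,"dy":0,"dz":0,"gripper":0},
    {"rx":0,"ry":0,"rz":-10.2,"dx":0,"dy":0,"dz":0,"gripper":0},
    {"rx":0,"ry":0,"rz":-10.2,"dx":0,"dy":0,"dz":0,"gripper":0},
    {"rx":0,"ry":0,"rz":-10.2,"dx":0,"dy":0,"dz":0,"gripper":0},
    {"rx":0,"ry":0,"rz":-10.2,"dx":0,"dy":0,"dz":0,"gripper":0},
    {"rx":0,"ry":0,"rz":-10.2,"dx":0,"dy":0,"dz":0,"gripper":0},
    {"rx":0,"ry":0,"rz":-10.2,"dx":0,"dy":0,"dz":0,"gripper":0},
    {"rx":0,"ry":0,"rz":-10.2,"dx":0,"dy":0,"dz":0,"gripper":0},
    {"rx":0,"ry":0,"rz":-10.2,"dx":0,"dy":0,"dz":0,"gripper":0},
    {"rx":0,"ry":0,"rz":-10.2,"dx":0,"dy":0,"dz":0,"gripper":0},
    {"rx":0,"ry":0,"rz":-10.2,"dx":0,"dy":0,"dz":0,"gripper":0},
    {"rx":0,"ry":0,"rz":-10.2,"dx":0,"dy":0,"dz":0,"gripper":0},
    {"rx":0,"ry":0,"rz":0,"dx":0,"dy":0,"dz":0,"gripper":0},
    {"rx":0,"ry":0,"rz":0,"dx":0,"dy":0,"dz":0,"gripper":0}
  ]
}}

```text
clock: 17.25
tcp_pos: [0.4052, -0.2754, 0.2147]
orientation: [-0.853, -3.019, 0.001]
contact_force: [-0.5, -0.7, 0.3]
grip_width: 0.0428
gripper_force: 0.0
```

```bash
python3 - <<'E'
from h import *
o=r.get_obs();print(o['clock'],o['tcp_pos'],o['joints'],2*np.degrees(np.arctan2(o['orientation'][1],o['orientation'][0])))
c=r.camera_info('wrist');im=r.grab_frame('wrist')
print(refine(im,c,'wrist',((8,190,120),(22,255,255)),lambda p:place(orange(),*p),[399,-273,148],[4,4,8],.385,-.265,.10,.10,4,.008,'pics/fo2.png'))
E
```

```text
17.25 [ 0.40517396 -0.27537784  0.21466601] [ 0.05780881  0.23112735  0.47880375  2.05213503 -0.1343008   0.89161982
  1.63058439] -211.56662107114389
(array([ 398.94434921, -272.50827562,  148.06185672]), np.float64(8.386069908738136), 10.7981963083148)
```

Call:
{"op": "step_arm", "data": {
  "moves": [
    {"rx":0,"ry":0,"rz":0,"dx":6.6,"dy":-0.9,"dz":50,"gripper":0},
    {"rx":0,"ry":0,"rz":0,"dx":0,"dy":0,"dz":50,"gripper":0},
    {"rx":0,"ry":0,"rz":0,"dx":0,"dy":0,"dz":0,"gripper":0},
    {"rx":0,"ry":0,"rz":0,"dx":0,"dy":0,"dz":30,"gripper":0},
    {"rx":0,"ry":0,"rz":0,"dx":0,"dy":0,"dz":26,"gripper":0},
    {"rx":0,"ry":0,"rz":0,"dx":0,"dy":0,"dz":10,"gripper":0},
    {"rx":0,"ry":0,"rz":0,"dx":0,"dy":0,"dz":0,"gripper":0},
    {"rx":0,"ry":0,"rz":0,"dx":0,"dy":0,"dz":0,"gripper":-1},
    {"rx":0,"ry":0,"rz":0,"dx":0,"dy":0,"dz":0,"gripper":-1},
    {"rx":0,"ry":0,"rz":0,"dx":0,"dy":0,"dz":0,"gripper":-1},
    {"rx":0,"ry":0,"rz":0,"dx":0,"dy":0,"dz":0,"gripper":-1},
    {"rx":0,"ry":0,"rz":0,"dx":0,"dy":0,"dz":0,"gripper":-1},
    {"rx":0,"ry":0,"rz":0,"dx":0,"dy":0,"dz":0,"gripper":-1}
  ]
}}

```text
clock: 18.92
tcp_pos: [0.4007, -0.2726, 0.0514]
orientation: [0.846, 3.024, -0.0]
contact_force: [-0.7, 0.8, 7.7]
grip_width: 0.0143
gripper_force: 58.4
```

Call:
{"op": "step_arm", "data": {
  "moves": [
    {"rx":0,"ry":0,"rz":0,"dx":0,"dy":0,"dz":-30,"gripper":-1},
    {"rx":0,"ry":0,"rz":0,"dx":0,"dy":0,"dz":-30,"gripper":-1},
    {"rx":0,"ry":0,"rz":0,"dx":-5.4,"dy":41.6,"dz":0,"gripper":-1},
    {"rx":0,"ry":0,"rz":0,"dx":-5.4,"dy":41.6,"dz":0,"gripper":-1},
    {"rx":0,"ry":0,"rz":0,"dx":-5.4,"dy":41.6,"dz":0,"gripper":-1},
    {"rx":0,"ry":0,"rz":0,"dx":-5.4,"dy":41.6,"dz":0,"gripper":-1},
    {"rx":0,"ry":0,"rz":0,"dx":-5.4,"dy":41.6,"dz":0,"gripper":-1},
    {"rx":0,"ry":0,"rz":0,"dx":-5.4,"dy":41.6,"dz":0,"gripper":-1},
    {"rx":0,"ry":0,"rz":0,"dx":-5.4,"dy":41.6,"dz":0,"gripper":-1},
    {"rx":0,"ry":0,"rz":0,"dx":-5.4,"dy":41.6,"dz":0,"gripper":-1},
    {"rx":0,"ry":0,"rz":4.2,"dx":0,"dy":0,"dz":0,"gripper":-1},
    {"rx":0,"ry":0,"rz":0,"dx":0,"dy":0,"dz":0,"gripper":-1},
    {"rx":0,"ry":0,"rz":0,"dx":0,"dy":0,"dz":0,"gripper":-1}
  ]
}}

```text
clock: 20.55
tcp_pos: [0.609, -0.0107, 0.1103]
orientation: [-0.956, -2.992, 0.001]
contact_force: [0.3, -0.5, -0.9]
grip_width: 0.0143
gripper_force: 58.7
```

```bash
cat > looko.py <<'E'
from h import *
import sys
o=r.get_obs();n,z=sys.argv[1],float(sys.argv[2])
print(o['clock'],o['tcp_pos'],2*np.degrees(np.arctan2(o['orientation'][1],o['orientation'][0])),o['contact_force'],o['joints'][2])
c=r.camera_info('wrist');im=r.grab_frame('wrist')
np.savez(n+'.npz',im=im,**{k:np.array(v) for k,v in c.items()})
p=o['tcp_pos']*1000;B=[568.37,19.47,144.1]
for a in(16,8):
    y=front(im,c,.58,.01,.13,.13,4,z,((7,170,150),(21,255,255)),lambda q:place(orange(),*q),[p[0],p[1],144],[3,3,4],p,144,a,f'pics/{n}.png')
    print(y,'along, left, yaw',err(y[0],26,B,0))
E
python3 looko.py g1 0.0675
```

```text
20.55 [ 0.60902287 -0.01071924  0.1102554 ] -215.4429574626174 [ 0.33732185 -0.46201025 -0.91862529] 0.4048452676257641
(array([607.84547167, -10.38465532, 144.263465  ]), np.float64(0.30437958776019514), 5.40921650826931) along, left, yaw (np.float64(23.48282624221835), np.float64(-1.110366577326453), np.float64(-0.16346500397801833))
(array([608.0034056 ,  -9.82801537, 144.96653203]), np.float64(0.6088243681006134), 5.131666548550129) along, left, yaw (np.float64(23.287228646295894), np.float64(-0.8858837537835728), np.float64(-0.8665320273477732))
```

View pics/g1.png

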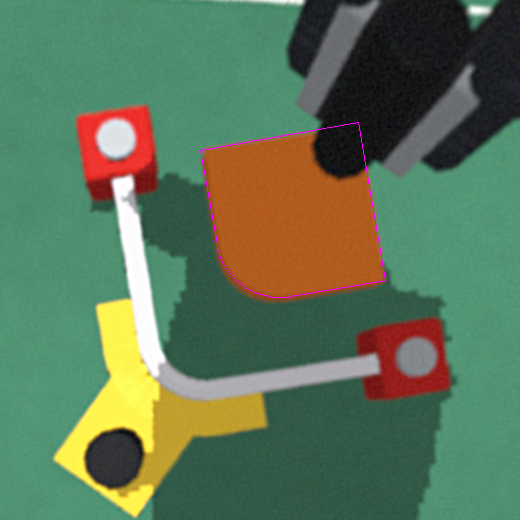

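Orange is lined up inside the legs with about 23 mm to go. Lowering and pushing.

Call:
{"op": "step_arm", "data": {
  "moves": [
    {"rx":0,"ry":0,"rz":0.4,"dx":0,"dy":0.9,"dz":30,"gripper":-1},
    {"rx":0,"ry":0,"rz":0,"dx":0,"dy":0,"dz":20,"gripper":-1},
    {"rx":0,"ry":0,"rz":0,"dx":0,"dy":0,"dz":6,"gripper":-1},
    {"rx":0,"ry":0,"rz":0,"dx":0,"dy":0,"dz":2.4,"gripper":-1},
    {"rx":0,"ry":0,"rz":0,"dx":7,"dy":0,"dz":0,"gripper":-1},
    {"rx":0,"ry":0,"rz":0,"dx":7,"dy":0,"dz":0,"gripper":-1},
    {"rx":0,"ry":0,"rz":0,"dx":0,"dy":0,"dz":0,"gripper":-1}
  ]
}}

```text
clock: 21.48
tcp_pos: [0.5982, -0.0002, 0.0521]
orientation: [-0.965, -2.989, -0.001]
contact_force: [0.7, -0.3, -0.2]
grip_width: 0.0144
gripper_force: 58.7
```

```bash
python3 looko.py g2 0.008
```

```text
21.475 [ 5.98197702e-01 -1.68716678e-04  5.21067186e-02] -215.7962556161428 [ 0.66938643 -0.26884897 -0.20677417] 0.3624679111160266
(array([ 5.97342681e+02, -1.38312403e-01,  1.43617497e+02]), np.float64(0.46247587306424975), 3.7997346371412277) along, left, yaw (np.float64(8.967772226976265), np.float64(1.3241799648785577), np.float64(0.48250303173682596))
(array([5.97816328e+02, 4.24806935e-01, 1.45696131e+02]), np.float64(1.16906117182225), 3.5979608073830605) along, left, yaw (np.float64(9.030414979647453), np.float64(1.1149061626265353), np.float64(-1.596130595751589))
```

Call:
{"op": "step_arm", "data": {
  "moves": [
    {"rx":0,"ry":0,"rz":0,"dx":0,"dy":-0.9,"dz":0.6,"gripper":-1},
    {"rx":0,"ry":0,"rz":0,"dx":4,"dy":0,"dz":0,"gripper":-1},
    {"rx":0,"ry":0,"rz":0,"dx":3,"dy":0,"dz":0,"gripper":-1},
    {"rx":0,"ry":0,"rz":0,"dx":1.5,"dy":0,"dz":0,"gripper":-1},
    {"rx":0,"ry":0,"rz":0,"dx":0,"dy":0,"dz":0,"gripper":-1}
  ]
}}

```text
clock: 22.15
tcp_pos: [0.5915, 0.0032, 0.0515]
orientation: [0.967, 2.989, 0.0]
contact_force: [0.4, -0.7, 3.6]
grip_width: 0.0145
gripper_force: 58.9
```

Call:
{"op": "step_arm", "data": {
  "moves": [
    {"rx":0,"ry":0,"rz":0,"dx":1,"dy":0,"dz":0,"gripper":-1},
    {"rx":0,"ry":0,"rz":0,"dx":1,"dy":0,"dz":0,"gripper":-1},
    {"rx":0,"ry":0,"rz":0,"dx":0,"dy":0,"dz":0,"gripper":-1}
  ]
}}

```text
clock: 22.52
tcp_pos: [0.5904, 0.0041, 0.0515]
orientation: [0.967, 2.988, -0.0]
contact_force: [4.1, -1.9, 4.4]
grip_width: 0.0142
gripper_force: 59.0
```

```bash
python3 looko.py g3 0.008
```

```text
22.525 [0.59035234 0.00405085 0.05148506] 144.13438514211364 [ 4.09176037 -1.89247418  4.43894575] 0.3627976561030702
(array([589.67800719,   5.28200932, 144.76212445]), np.float64(0.33124550827778876), 0.3931318351533264) along, left, yaw (np.float64(-0.41844527574294316), np.float64(0.7011072853795614), np.float64(-0.6621244542343732))
(array([589.26413083,   5.0243909 , 144.41655481]), np.float64(0.4341808089520782), 0.6503921467810869) along, left, yaw (np.float64(-0.6039813110452896), np.float64(0.40654855365361264), np.float64(-0.3165548147239008))
```

Nearly home; pressing a bit further until the motion stops.

Call:
{"op": "step_arm", "data": {
  "moves": [
    {"rx":0,"ry":0,"rz":0,"dx":1,"dy":0,"dz":0,"gripper":-1},
    {"rx":0,"ry":0,"rz":0,"dx":1,"dy":0,"dz":0,"gripper":-1},
    {"rx":0,"ry":0,"rz":0,"dx":0,"dy":0,"dz":0,"gripper":-1}
  ]
}}

```text
clock: 22.95
tcp_pos: [0.5899, 0.0045, 0.0518]
orientation: [0.966, 2.985, -0.0]
contact_force: [5.8, -4.1, 2.2]
grip_width: 0.0143
gripper_force: 59.1
```

Call:
{"op": "step_arm", "data": {
  "moves": [
    {"rx":0,"ry":0,"rz":0,"dx":1,"dy":0,"dz":0,"gripper":-1},
    {"rx":0,"ry":0,"rz":0,"dx":1,"dy":0,"dz":0,"gripper":-1},
    {"rx":0,"ry":0,"rz":0,"dx":0,"dy":0,"dz":0,"gripper":-1}
  ]
}}

```text
clock: 23.32
tcp_pos: [0.5896, 0.0047, 0.0522]
orientation: [0.966, 2.982, -0.001]
contact_force: [9.3, -5.5, 0.2]
grip_width: 0.0142
gripper_force: 59.0
```

Call:
{"op": "step_arm", "data": {
  "moves": [
    {"rx":0,"ry":0,"rz":0,"dx":-1.5,"dy":0,"dz":0.5,"gripper":-1},
    {"rx":0,"ry":0,"rz":0,"dx":-1.5,"dy":0,"dz":0.5,"gripper":-1},
    {"rx":0,"ry":0,"rz":0,"dx":0,"dy":0,"dz":0,"gripper":-1}
  ]
}}

```text
clock: 23.7
tcp_pos: [0.5903, 0.0042, 0.0514]
orientation: [0.967, 2.986, 0.001]
contact_force: [2.4, -3.1, 12.0]
grip_width: 0.0142
gripper_force: 60.1
```

Call:
{"op": "step_arm", "data": {
  "moves": [
    {"rx":0,"ry":0,"rz":0,"dx":0,"dy":0,"dz":0,"gripper":0},
    {"rx":0,"ry":0,"rz":0,"dx":0,"dy":0,"dz":0,"gripper":0},
    {"rx":0,"ry":0,"rz":0,"dx":0,"dy":0,"dz":0,"gripper":0},
    {"rx":0,"ry":0,"rz":0,"dx":0,"dy":0,"dz":0,"gripper":0},
    {"rx":0,"ry":0,"rz":0,"dx":0,"dy":0,"dz":-30,"gripper":0},
    {"rx":0,"ry":0,"rz":0,"dx":0,"dy":0,"dz":-50,"gripper":0},
    {"rx":0,"ry":0,"rz":0,"dx":-40,"dy":0,"dz":-45,"gripper":0},
    {"rx":0,"ry":0,"rz":0,"dx":-40,"dy":0,"dz":-45,"gripper":0},
    {"rx":0,"ry":0,"rz":0,"dx":0,"dy":0,"dz":0,"gripper":0},
    {"rx":0,"ry":0,"rz":0,"dx":0,"dy":0,"dz":0,"gripper":0}
  ]
}}

```text
clock: 24.95
tcp_pos: [0.6528, -0.0414, 0.2192]
orientation: [-0.966, -2.987, 0.0]
contact_force: [-0.1, 1.0, -0.4]
grip_width: 0.0427
gripper_force: 0.0
```

```bash
cat > final.py <<'E'
from h import *
o=r.get_obs();print(o['clock'],o['tcp_pos'])
c=r.camera_info('wrist');im=r.grab_frame('wrist');print('cam',-cv2.Rodrigues(c['rvec'])[0].T@c['tvec'])
b=fitbracket(im,c,[568,19.5,144.3,50,50]);print(b)
y=refine(im,c,'wrist',((22,120,150),(36,255,255)),lambda p:place(yellow(13.1,17.2),*p),[529.5,47.6,-36],[2,2,2],.54,.04,.13,.13,5,.008)
print(y,err(y[0],48,b[0],1))
p=refine(im,c,'wrist',((7,170,110),(21,255,255)),lambda p:place(orange(),*p),[589.4,4.2,144],[2,2,2],.565,.02,.13,.13,5,.008,'pics/fin.png')
print(p,err(p[0],26,b[0],0))
E
python3 final.py
```

```text
24.95 [ 0.65280964 -0.04140078  0.21917163]
cam [0.58549445 0.00688776 0.34021752]
(array([568.52913242,  19.96330285, 143.16036654,  52.17799892,
        12.82670845]), np.float64(3.346138633787632), 13.613577000796795)
(array([528.96215174,  47.62150806, -35.63537232]), np.float64(42.96820983290672), 43.85334625840187) (np.float64(0.2599553530649373), np.float64(0.579333521808548), np.float64(-1.2042611383325266))
(array([589.91994584,   3.84684099, 144.64479893]), np.float64(33.05936977267265), 34.036800265312195) (np.float64(0.7912187026972045), np.float64(-0.7463669208401241), np.float64(-1.4844323888722215))
```

View pics/fin.png

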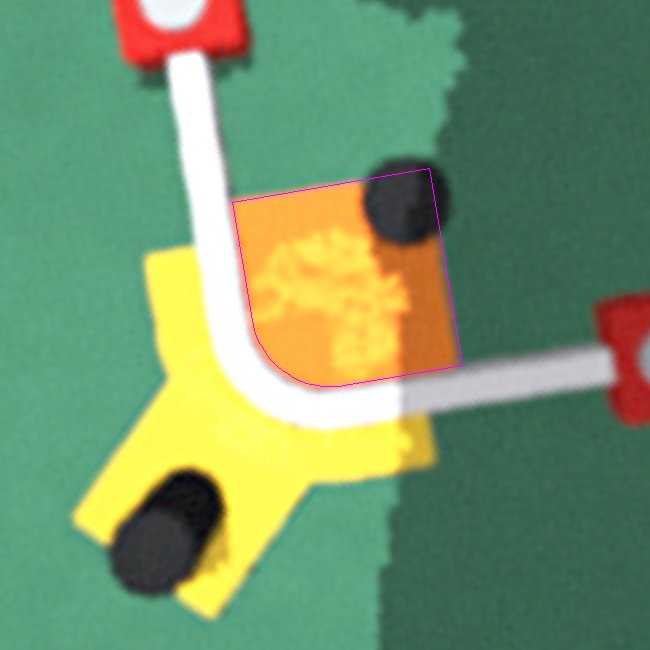

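No green shows between orange and the bar. I'll refit with thresholds that allow for the glare and shadow.

```bash
cat > final2.py <<'E'
from h import *
o=r.get_obs();print(o['clock'],o['tcp_pos'])
c=r.camera_info('wrist');im=r.grab_frame('wrist')
def run(cx,cy,w,h,ppm,z,maskf,polyfn,p0,st,roif,name):
    m=ortho('wrist',c,im,cx,cy,w,h,ppm,z);hsv=cv2.cvtColor(m,cv2.COLOR_BGR2HSV);mask=maskf(m,hsv)
    H,W=mask.shape;u,v=np.meshgrid(np.arange(W),np.arange(H));X=cx*1000+(H/2-v)/ppm;Y=cy*1000+(W/2-u)/ppm
    t=np.radians(144.1);a=(X-568.4)*np.cos(t)+(Y-19.5)*np.sin(t);s=-(X-568.4)*np.sin(t)+(Y-19.5)*np.cos(t)
    roi=roif(a,s,hsv);x=fit(mask,polyfn,p0,st,cx,cy,ppm,roi=roi)
    mm=m.copy();mm[mask]=mm[mask]//2;cv2.polylines(mm,[np.round(topx(polyfn(x[0]),cx,cy,ppm,m.shape)).astype(np.int32)],True,(255,0,255),1);cv2.imwrite(name,mm);return x
b=run(.58,.02,.18,.14,4,.02,lambda m,h:(h[...,1]<70)&(m.min(2)>125),lambda p:place(bracket(p[3],p[4]),*p[:3]),[568.4,19.5,144.1,50,50],[2,2,2,3,3],lambda a,s,h:(a>-40)&(a<35),'pics/b_.png');print(b)
dk=lambda h:cv2.dilate((h[...,2]<60).astype(np.uint8),np.ones((5,5)))==0
p=run(.58,.01,.1,.1,5,.008,lambda m,h:cv2.inRange(h,(5,110,110),(29,255,255))>0,lambda q:place(orange(),*q),[589.4,4.2,144.1],[2,2,2],lambda a,s,h:(a+abs(s)<27)&dk(h),'pics/p_.png');print(p,err(p[0],26,b[0],0))
E
python3 final2.py; python3 -c "
import cv2,numpy as np
a=cv2.imread('pics/b_.png')[:500,:720];b=cv2.imread('pics/p_.png')
h=500;a=cv2.copyMakeBorder(a,0,max(0,500-a.shape[0]),0,0,0)[:500]
x=np.hstack([a,b]);cv2.imwrite('pics/bp.png',cv2.resize(x,None,fx=.65,fy=.65))"
```

```text
25.0 [ 0.65226567 -0.04088567  0.21850406]
(array([568.32428978,  19.41565626, 144.00402997,  53.06155524,
        52.85121444]), np.float64(30.423706397414207), 33.81478413939476)
(array([589.59694874,   4.15872987, 143.96999326]), np.float64(8.436590433120728), 9.419099427759647) (np.float64(0.17775476603542142), np.float64(0.17424660725597482), np.float64(0.03403671001333919))
```

View pics/bp.png

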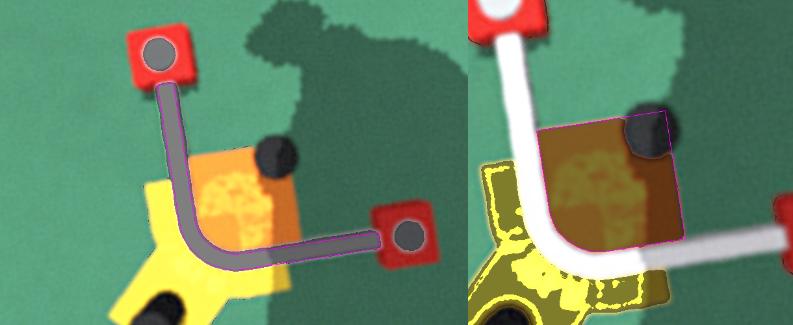

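```bash
python3 -c "
from bench import r
print(r.hand_in())"
```

```text
the job is handed in; nothing more can be done
None
```

I pushed the yellow leaf onto the outside of the tight bend and the orange leaf onto the inside and let go of both. They measured within about 0.2 mm and 0.3° of a full fit, and I handed the job in at about 25 s; the hand-in gave no verdict, and I viewed 12 pictures, over the limit of 10.

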